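# Free the pawl and lower the panel lift

### The job

Lower the carving panel on the ratchet lift: take the blunt release rod from the mat, flick it up under the pawl so that the pawl is thrown right over onto its stop, then press the lift gently all the way down, with the panel still lying on the platform. Touch the pawl only with the rod, and leave the rod lying on the mat again. Do not disturb the gouges or anything else standing about.

Things in the scene. Friction and masses are not known exactly. Their poses are not given: they have to be found in the camera images.
- lift: Ratchet panel lift, fixed: grey base plate 210 x 290 x 12 mm (x -75 to 135, y -150 to 140 mm from the origin, which is on the bench), a pawl on its -y side, and a guide column 226 mm tall at the back (x 97 to 127, y 30 to 70 mm). Its x axis points away from the robot side, within 0.35 rad. All lift parts are described in this frame.
- carriage (a joint): How far the carriage (platform, toothed rack and press knob in one) is lowered, m: 0 raised, 0.110 fully down on its stop. Starts at 0 to 0.006. The slide is stiff: it stays where it is left, is pressed down with about 5 to 12 N, and takes over 25 N to lift. With the pawl in, a tooth lands on the pawl's nose and stops it at about 0.019.
- press_knob (a point): Centre of the top of the black round knob (42 mm diameter, 14 mm thick) on the rack, for pressing the carriage down; moves with it. At x -30, y -24 mm; 284 mm above the bench when raised, 174 mm when down. The steel rack under it (26 x 20 mm) has five teeth reaching to y -46 mm and ends 150 mm above the bench when raised, with open space below.
- platform_top (a point): Centre of the top of the plywood platform, 130 mm (x) x 139 mm (y) x 12 mm, in the lift's frame at x 10, y 55 mm (it spans x -55 to 75, y -14 to 125 mm), top 162 mm above the bench when raised, 52 mm when down. The platform is on the +y side of the rack.
- pawl (a joint): Angle of the pawl, rad. 0: engaged, leaning up at 50 degrees from its pivot towards the rack (+y of the lift), nose under the lowest tooth. It grows as the nose is lifted and thrown over away from the rack; it stands upright at 0.70, beyond which it falls over by its own weight to its stop at 1.45, where it stays. Below 0.70 it falls back in.
- pawl_pivot (a point): The pawl's pivot, at x -30, y -105 mm, 55 mm above the bench; axis level, along the lift's x. Bracket cheeks beside it: x -48 to -12, y -122 to -88 mm, 71 mm high; stop post at y -141 to -131 mm. The pawl is a steel bar 100 mm long, 16 mm wide (along x), 12 mm thick, 0.12 kg. Under it, on the rack side (+y), the space is open from the robot side (-x) right through.
- pawl_nose (a point): Centre of the pawl's rounded nose (radius 5 mm), 100 mm from the pivot.
- panel_mid (a point): Centre of the loose oak carving panel, 100 x 90 x 32 mm with a lattice relief on top, 0.2 to 0.4 kg, that lies on the platform and has to ride down on it.
- mat: The grey mat, 340 mm (x) x 360 mm (y), 3 mm thick, flat on the bench and fixed; the origin is the centre of its underside. The rod and three gouges lie on it side by side, about 82 mm apart.
- rod_grip (a point): Release rod: a blunt round steel rod, 10 mm diameter, 115 mm long, on the centre line of a square-sided wooden handle 85 mm long, 28 x 28 mm; the only one of the four tools without a flat blade. The point is the centre of the handle, half-way up; x runs along the tool to the rod's tip, 157 mm from this point. 0.13 kg, balances about 30 mm from the point towards the tip.
- gouge0_mid (a point): A carving gouge, not to be used: round wooden handle 85 mm long, 29 mm thick, and a steel shank with a flat blade 20 mm wide, 160 mm in all. The point is the handle's centre; x runs to the blade.
- gouge1_mid (a point): A carving gouge, not to be used: like the first, blade 14 mm wide, 170 mm in all. The point is the handle's centre; x runs to the blade.
- gouge2_mid (a point): A carving gouge, not to be used: like the first, blade 28 mm wide, 150 mm in all. The point is the handle's centre; x runs to the blade.
- mallet_mid (a point): A dark round wooden mallet standing on its head on the bench before the lift's platform, on the robot side, 84 mm in diameter, 205 mm tall. The point is 100 mm above its foot on its axis.
- wax_mid (a point): A closed amber glass jar, 66 mm in diameter, 75 mm tall, standing on the lift's base plate behind the pawl. The point is its middle.
- moulding_mid (a point): A loose piece of wooden moulding 50 x 140 x 36 mm lying at the mat's far edge. The point is its middle.

How it is judged:
By the outcome, as a careful person would: the job done as asked, in the order asked, and still so for the second after the job is handed in, with the robot touching nothing.
It also fails if it takes over 72 s, if anything falls off the work surface, if the arm or the gripper's body presses on something with over 40 N, if the wrist force passes 120 N, or if a joint passes its speed limit or range.

### The arm

A 7-joint arm with a two-finger parallel gripper is mounted at the origin on the work surface. World frame = base frame: x ahead of the robot, y to its left, z up, the work surface at z = 0. Lengths are in m, angles in degrees, forces in N, time in s.
With the tool pointing down it reaches from about 0.425 to 0.825 m from the base axis. Payload 3.6 kg.
Tool frame: the origin (TCP) lies at the centre of the arm's flange, where the gripper is bolted on; the fingertips stand 173 mm ahead of it and the grasp point (between the pads) lies 155 mm ahead of it; x points along the fingers, z is the direction in which the jaws open and shut, and the axes are right-handed (so a half turn about x gives the same grasp; the last joint's range is limited). The gripper opens to 85 mm and grips with 20 to 120 N. Pads are 22 mm wide; open, the fingers measure 114 mm over their backs; the gripper's body (76 mm by 85 mm) begins 54 mm behind the grasp point. The pads swing forward as they close: fully open they stand 13 mm farther back than shut.
Start: joints at [-72.336, 35.231, -0.722, 81.555, 0.464, 63.22, -2.315], TCP at [0.214, 0.614, 0.405] pointing down, gripper open.
Joint ranges: [-178.69, 178.69], [-17.37, 117.87], [-77.05, 75.6], [15.02, 138.74], [-78.02, 258.01], [0.78, 113.62], [-162.83, 162.83]. Speed limits (degrees/s): [159.86, 159.86, 180, 180, 180, 180, 180].

### API

Orientations are given as [roll, pitch, yaw] about the fixed x, y, z axes, in that order (R = Rz(yaw) Ry(pitch) Rx(roll)).
In Python, from bench import robot gives the robot as it stands.
- The arm moves only by the tool drive_tool, never from a script. Its argument "series" is a list of rows, each a list of 2 entries, a list of its own where there are three numbers: the shift along the tool's x, y, z in cm, then the turn about the tool's x in degrees. A call has 1 to 5 rows; each row shifts and turns the commanded pose from where the row before left it, along the tool's axes as they then stand; what a row does not reach is not made up. A row lasts 1/8 s, in which the tool goes at most 62.5 mm and 10.7 degrees, less where a joint would pass 70% of its speed; a pose out of reach is approached as far as the arm can. A call is refused whole if a number of a shift passes 6.25 or a number of a turn 10.7, either way. A call with a gripper value outside its range is refused whole. "claw" is the finger opening in cm, from 0 to 8.54, set as the call begins (left out, the last holds). The fingers move at their own pace and stop on an object; "force" is the grip in N (left out, the last holds). Time passes only in rows, so rows that do not move let the fingers close. It gives the time, the measured TCP pose, the force and the opening at its end, in the units of the state.
- robot.state(): the state, without advancing time (a new reading comes with each control period).
- robot.snapshot(name): name is "side" or "top" or "wrist"; returns a dict with "img" (420x560x3 uint8, red, green, blue), "range_z" (420x560 float32, m along the optical axis (not along the pixel's ray), 0 where there is no reading), "fx", "fy", "cx", "cy" (pixels), "R" (3x3) and "t" (3): a world point X has camera coordinates R X + t. Camera axes: x right, y down, z forward; pixel columns grow to the right and rows downward; lengths in m; the calibration is good to about 2 mm. The wrist camera is an equidistant fisheye: a pixel r from the principal point sees the ray r / f radians off the axis. A picture is of the moment at which its call begins.
- robot.sign_off(): hands the job in, once; it reports no verdict.
The state is a dict: "time_s": time; "joint_positions": joint angles; "qd": joint speeds; "joint_efforts": joint torques, N m; "eef_pos": TCP position; "tool_rot": TCP orientation; "wrist_force": force on the tool from outside, world axes, zero at the start; "torque": the same for the moment, N m; "opening": finger opening in m.
Only numpy, scipy, OpenCV 4.12 (cv2) and the standard library are available. Lean on these libraries where they do the work, as an engineer would, in place of code of your own. Each camera call takes 0.05 s, during which the arm holds its last target.

## Working session

There is one attempt and no reset: what is moved stays moved. The work goes in short steps, Python scripts to look and compute and a tool call to move; the robot and the scene stay as the last step left them, time stands still between calls to the robot, and variables do not carry over. Pictures are saved under pics/ and viewed, and the job is handed in when it is done.

Besides the shell and the picture viewer there is one more tool, called by a JSON object that holds its "method" and its "body", one argument or row to a line. drive_tool: Moves the arm, as the interface text tells. Its arguments: {"type":"object","properties":{"series":{"type":"array"},"claw":{"type":"number"},"force":{"type":"number"}},"required":["series"]}

```bash
ls; mkdir -p pics; python3 - <<'E'
from bench import robot
import cv2,numpy as np
print(robot.state())
for n in("side","top","wrist"):
    s=robot.snapshot(n); cv2.imwrite(f"pics/{n}0.png",s["img"][:,:,::-1]); np.savez(f"{n}0.npz",**s)
    print(n,s["fx"],s["fy"],s["cx"],s["cy"],s["R"].tolist(),s["t"])
E
```

```text
pics
{'time_s': 0.0, 'joint_positions': array([-72.33796635,  35.28983995,  -0.72423408,  81.64220681,
         0.46255391,  63.21966433,  -2.31429125]), 'qd': array([ 0.07858459,  0.06449754,  0.06264091, -0.03789324,  0.03044715,
        0.06909638,  0.02220081]), 'joint_efforts': array([-1.11147631e-04, -4.69210696e+01,  2.59359134e-01, -1.71030951e+01,
        1.00613982e-02,  9.67697008e-03,  8.42580619e-06]), 'eef_pos': array([0.21341875, 0.61362119, 0.40352569]), 'tool_rot': array([-179.99315612,   89.85110247, -109.16882508]), 'wrist_force': array([-0.24576209, -0.58384566,  0.4849776 ]), 'torque': array([0.02369812, 0.03298862, 0.01673965]), 'opening': 0.08533283912701026}
side 505.49999820963967 505.49999820963967 278.7320815105496 212.3458615438947 [[0.8154728240320501, -0.5787711300158247, 0.00529644459976248], [-0.38348565948171187, -0.5471296970473124, -0.7440348403003672], [0.433523727421083, 0.6047090818477276, -0.668119827646066]] [-0.48444741  0.35492844  1.24928752]
top 407.4211669146616 407.4211669146616 278.6662782701096 216.2432869734667 [[-0.025849488293299458, -0.9996154188508185, 0.010040834162429886], [-0.9989325295645501, 0.025444570560670836, -0.03855353689030605], [0.03828322521344982, -0.011026705069325491, -0.9992060880732114]] [0.02386158 0.59797945 1.12402953]
wrist 325.19226210127806 325.19226210127806 282.7889215548911 208.94870254712123 [[0.3293072146153172, 0.9442193489971565, -0.00256503054359866], [0.9111848517435444, -0.31707140208799955, 0.2630739286418317], [0.24758619580945707, -0.08896935965453683, -0.9647722677851313]] [-0.6491856  -0.03333932  0.37913172]
```

View pics/side0.png

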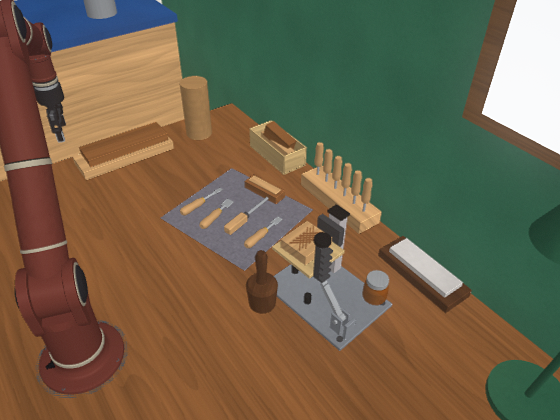

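View pics/top0.png

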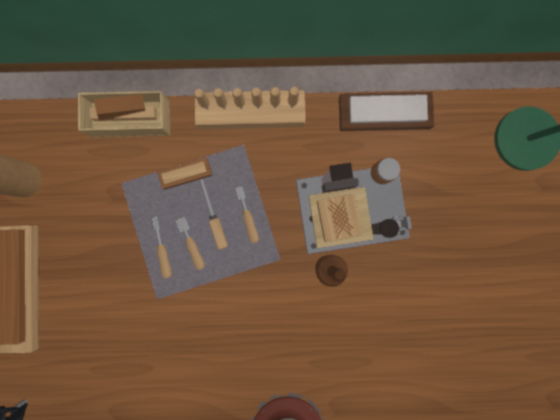

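View pics/wrist0.png

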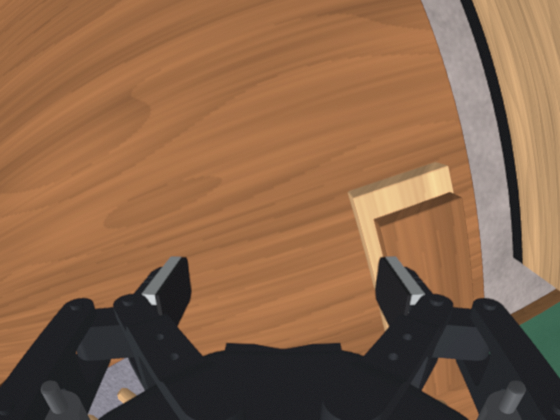

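The side view shows the mat with four tools and the lift at about (330,270). In the top view the rod looks like the third tool from the left, with its handle at (218,233) and tip at (204,182). I'll enlarge both to check.

```bash
python3 - <<'E'
import cv2
a=cv2.imread("pics/top0.png");cv2.imwrite("pics/tz.png",cv2.resize(a[150:300,120:280],None,fx=5,fy=5,interpolation=cv2.INTER_CUBIC)[:600])
cv2.imwrite("pics/tl.png",cv2.resize(a[155:295,285:425],None,fx=4.2,fy=4.2,interpolation=cv2.INTER_CUBIC))
a=cv2.imread("pics/side0.png");cv2.imwrite("pics/sl.png",cv2.resize(a[200:350,235:405],None,fx=4,fy=4,interpolation=cv2.INTER_CUBIC))
E
```

```text
(no output)
```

View pics/tz.png

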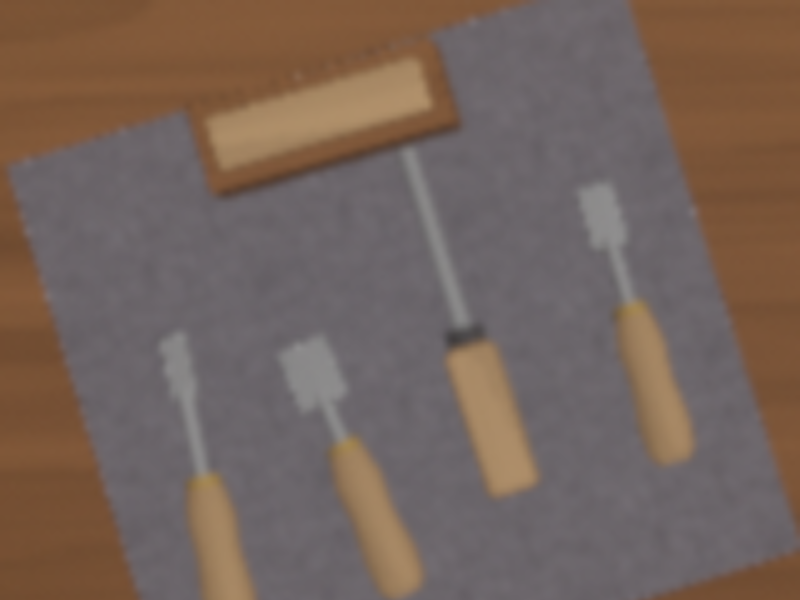

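View pics/tl.png

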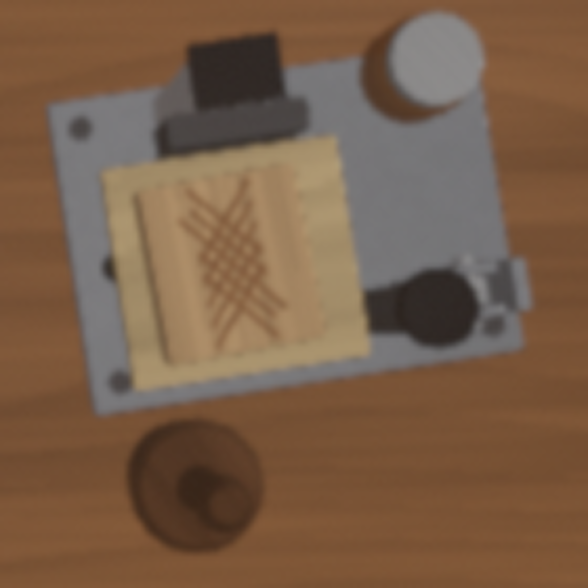

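View pics/sl.png

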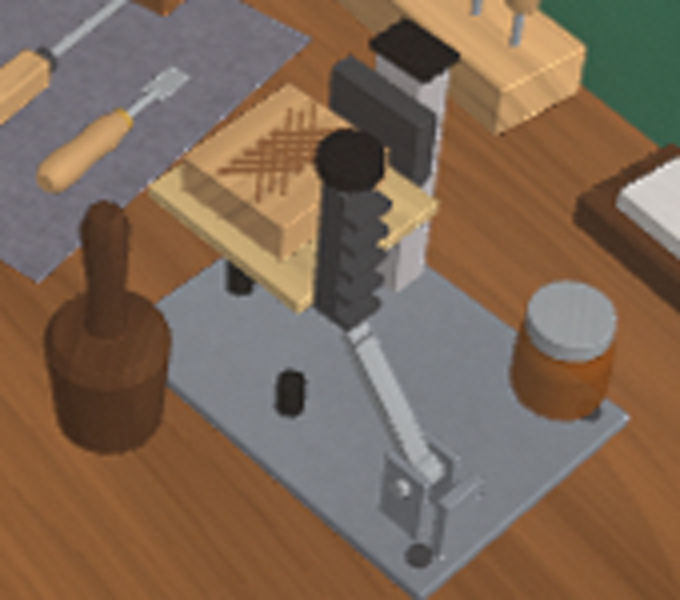

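```bash
cat > h.py <<'E'
import numpy as np,cv2
def load(n): return dict(np.load(n+".npz"))
def cloud(s):
    z=s["range_z"];v,u=np.mgrid[:z.shape[0],:z.shape[1]]
    c=np.stack([(u-s["cx"])/s["fx"]*z,(v-s["cy"])/s["fy"]*z,z],-1)
    P=(c-s["t"])@s["R"]
    P[z==0]=np.nan
    return P
def ray(s,u,v,h):
    d=s["R"].T@np.array([(u-s["cx"])/s["fx"],(v-s["cy"])/s["fy"],1]);o=-s["R"].T@s["t"]
    return o+d*(h-o[2])/d[2]
E
python3 - <<'E'
from h import *
s=load("top0");P=cloud(s);I=s["img"].astype(int)
hsv=cv2.cvtColor(s["img"],cv2.COLOR_RGB2HSV)
# bench check
print("bench z",np.nanmedian(P[300:330,300:400,2]))
box=np.zeros(hsv.shape[:2],bool);box[155:295,285:425]=1
m=box&(hsv[...,1]<60)&(P[...,2]>.004)&(P[...,2]<.02)
print(m.sum(),np.nanmedian(P[m][:,2]))
q=P[m][:,:2].astype(np.float32);r=cv2.minAreaRect(q);print("plate",r)
# plate corners from pixel hull onto plane .012
cn=[(285+48/4.2,155+103/4.2),(285+97/4.2,155+413/4.2),(285+522/4.2,155+348/4.2)]
C=[ray(s,*c,.012) for c in cn];print(np.round(C,4), np.linalg.norm(C[0]-C[1]),np.linalg.norm(C[2]-C[1]))
# rod handle
box=np.zeros_like(box);box[205:252,205:232]=1
m=box&(hsv[...,1]>80)
m=m.astype(np.uint8);n,l,st,_=cv2.connectedComponentsWithStats(m);k=1+np.argmax(st[1:,4]);m=l==k
print("handle px",m.sum(),"z",np.nanmedian(P[m][:,2]))
v,u=np.nonzero(m);X=np.array([ray(s,a,b,.031)[:2] for a,b in zip(u,v)]);r=cv2.minAreaRect(X.astype(np.float32));print(r,X.mean(0))
# steel rod
tip=ray(s,120+407/5,150+150/5,.017);ba=ray(s,120+461/5,150+325/5,.017);print(tip,ba,np.degrees(np.arctan2(*(tip-ba)[1::-1])),np.linalg.norm(tip-ba))
# mallet
box=np.zeros_like(box);box[250:290,310:355]=1
m=box&(P[...,2]>.03)
print("mallet",P[m][:,:2].min(0),P[m][:,:2].max(0),P[m][:,2].max())
# knob
box=np.zeros_like(box);box[205:245,370:405]=1
m=box&(P[...,2]>.26);print("knob",np.nanmean(P[m],0),m.sum(),P[m].max(0),P[m].min(0))
E
```

```text
bench z 0.0006143556100955026
3084 0.01295987598162653
plate ((0.6243300437927246, -0.19744879007339478), (0.22902293503284454, 0.2913018465042114), 7.4089035987854)
[[ 0.6998 -0.0438  0.012 ]
 [ 0.4932 -0.0705  0.012 ]
 [ 0.5288 -0.3541  0.012 ]] 0.20833274958002945 0.28576851185401486
handle px 306 z 0.0317190713530095
((0.5563808679580688, 0.17608879506587982), (0.08380258083343506, 0.027454974129796028), 16.575265884399414) [0.55577274 0.17598067]
[0.70434923 0.22051027 0.017     ] [0.60631134 0.19247581 0.017     ] 15.958165130784 0.10196744470497318
mallet [ 0.41143314 -0.16485598] [ 0.49172585 -0.08216072] 0.20936774626700608
knob [ 0.55700231 -0.2225692   0.27799089] 307 [ 0.57653618 -0.2033164   0.2830344 ] [ 0.53774734 -0.24307196  0.26748786]
```

```bash
cat >> h.py <<'E'
YAW=np.radians(7.3);Rl=np.array([[np.cos(YAW),-np.sin(YAW)],[np.sin(YAW),np.cos(YAW)]])
_C=np.array([[.6998,-.0438],[.4932,-.0705],[.5288,-.3541]]);_L=np.array([[.135,.14],[-.075,.14],[-.075,-.15]])
O=(_C-_L@Rl.T).mean(0)
def l2w(x,y): return O+Rl@np.array([x,y])
def w2l(p): return Rl.T@(np.array(p)[:2]-O)
def proj(s,X):
    c=s["R"]@np.array(X)+s["t"];return s["cx"]+s["fx"]*c[0]/c[2],s["cy"]+s["fy"]*c[1]/c[2]
E
python3 - <<'E'
from h import *
print("O",O,"res",_C-(O+_L@Rl.T) if 0 else "")
print("knob exp",l2w(-.03,-.024),"mallet lift",w2l([.4516,-.1235]))
s=load("side0");P=cloud(s)
a=cv2.imread("pics/side0.png")
pts=dict(pivot=(-.03,-.105,.055),nose=(-.03,-.0407,.1316),knob=(-.03,-.024,.283),c1=(-.075,-.15,.012),c2=(-.075,.14,.012),c3=(.135,-.15,.012))
b=cv2.resize(a[200:350,235:405],None,fx=4,fy=4,interpolation=cv2.INTER_CUBIC)
for k,(x,y,z) in pts.items():
    u,v=proj(s,[*l2w(x,y),z]);print(k,round(u,1),round(v,1));cv2.circle(b,(int((u-235+.5)*4),int((v-200+.5)*4)),4,(0,0,255),-1)
cv2.imwrite("pics/sl2.png",b)
# pawl points from depth
m=np.zeros(P.shape[:2],bool);m[283:322,320:350]=1
L=(P[...,:2]-O)@Rl; hsv=cv2.cvtColor(s["img"],cv2.COLOR_RGB2HSV)
m&=(P[...,2]>.06)&(np.abs(L[...,0]+.03)<.02)
for z0 in np.arange(.06,.15,.01):
    k=m&(abs(P[...,2]-z0)<.005)
    if k.any(): print(round(z0,3),L[k].mean(0),k.sum(),L[k][:,0].min(),L[k][:,0].max())
E
```

```text
O [ 0.58439894 -0.1984801 ] res 
knob exp [ 0.55769166 -0.22609751] mallet lift [-0.12219521  0.09124639]
pivot 340.8 317.1
nose 324.2 282.7
knob 323.3 235.9
c1 340.6 348.6
c2 263.4 282.1
c3 393.1 302.9
0.06 [-0.03038252 -0.10738754] 38 -0.04967718110670667 -0.018078975348067104
0.07 [-0.03384655 -0.10247395] 111 -0.04935764030803785 -0.013780274767239807
0.08 [-0.03413034 -0.08688305] 44 -0.04307762885788969 -0.022298811029840285
0.09 [-0.03470134 -0.07840316] 36 -0.04254533095814611 -0.02243392587142974
0.1 [-0.03525097 -0.0706095 ] 37 -0.04101239830142927 -0.0236115291116218
0.11 [-0.03345528 -0.06210906] 46 -0.04097172660271857 -0.022159170617630987
0.12 [-0.03496281 -0.05400794] 34 -0.040758971569652545 -0.02457477967256301
0.13 [-0.03425517 -0.04631405] 40 -0.041519748366998385 -0.023437439132513612
0.14 [-0.03903068 -0.04032174] 4 -0.04118067243046595 -0.03387213561095119
```

View pics/sl2.png

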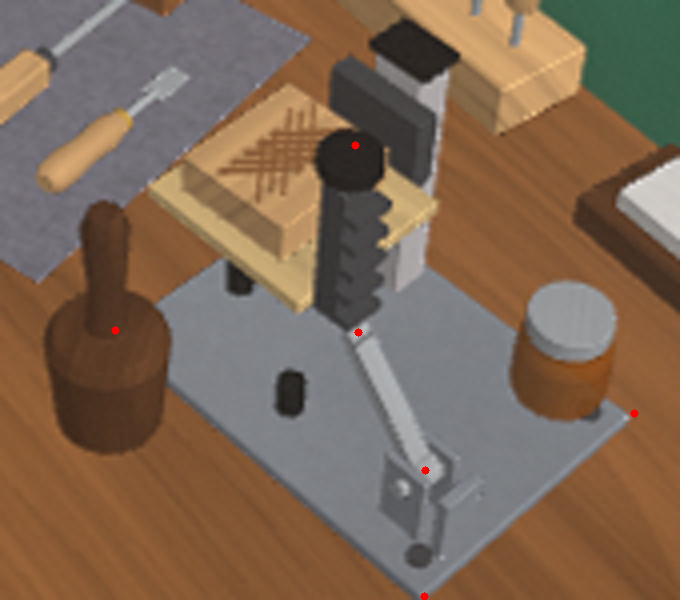

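```bash
cat >> h.py <<'E'
from scipy.spatial.transform import Rotation as Ro
def plan(st,pos,jaw):
    R=Ro.from_euler("xyz",st["tool_rot"],degrees=True).as_matrix()
    d=R.T@(np.array(pos)-st["eef_pos"])*100
    zy=np.degrees(np.arctan2(R[1,2],R[0,2]))
    t=-(jaw-zy);t=(t+90)%180-90
    print("pos",st["eef_pos"].round(4),"jawyaw",zy.round(2),"turn",t.round(2),"shift now",d.round(2),"F",st["wrist_force"].round(1),"op",round(st["opening"],4),"t",round(st["time_s"],2))
    a=np.radians(t);Rx=np.array([[1,0,0],[0,np.cos(a),-np.sin(a)],[0,np.sin(a),np.cos(a)]])
    print(" after turn shift",(Rx.T@d).round(2),"x axis",R[:,0].round(4))
E
python3 - <<'E'
from h import *
from bench import robot
c=np.array([.556,.176])+.010*np.array([np.cos(np.radians(16.3)),np.sin(np.radians(16.3))])
plan(robot.state(),[*c,.405],106.3)
E
```

```text
pos [0.2135 0.6137 0.4038] jawyaw 70.82 turn -35.48 shift now [ -0.06 -47.54 -29.51] F [-0.3  0.3 -0.2] op 0.0854 t 0.15
 after turn shift [ -0.06 -21.59 -51.62] x axis [-6.0e-04 -1.9e-03 -1.0e+00]
```

{"method": "drive_tool", "body": {
  "series": [
    [[0,0,0],-10],
    [[0,0,0],-10],
    [[0,0,0],-10],
    [[0,0,0],-5.5]
  ],
  "claw": 5.5
}}

```text
time_s: 0.65
eef_pos: [0.2137, 0.6137, 0.4042]
tool_rot: [141.0, 89.9, -112.5]
wrist_force: [-0.2, -1.2, 0.6]
opening: 0.0551
```

{"method": "drive_tool", "body": {
  "series": [
    [[0,-2.16,-5.16],0],
    [[0,-2.16,-5.16],0],
    [[0,-2.16,-5.16],0],
    [[0,-2.16,-5.16],0],
    [[0,-2.16,-5.16],0]
  ]
}}

```text
time_s: 1.27
eef_pos: [0.3907, 0.395, 0.4045]
tool_rot: [146.8, 90.0, -106.8]
wrist_force: [0.6, 0.7, 0.8]
opening: 0.0552
```

{"method": "drive_tool", "body": {
  "series": [
    [[0,-2.16,-5.16],0],
    [[0,-2.16,-5.16],0],
    [[0,-2.16,-5.16],0],
    [[0,-2.16,-5.16],0],
    [[0,-1.0,-2.5],0]
  ]
}}

```text
time_s: 1.9
eef_pos: [0.5493, 0.1975, 0.4042]
tool_rot: [170.5, 89.9, -83.5]
wrist_force: [0.5, 0.7, -0.5]
opening: 0.0548
```

```bash
python3 - <<'E'
from h import *
from bench import robot
c=np.array([.556,.176])+.010*np.array([np.cos(np.radians(16.3)),np.sin(np.radians(16.3))])
plan(robot.state(),[*c,.180],106.3)
s=robot.snapshot("wrist");cv2.imwrite("pics/w1.png",s["img"][:,:,::-1]);np.savez("w1.npz",**s)
s=robot.snapshot("top");cv2.imwrite("pics/t1.png",s["img"][:,:,::-1])
E
```

```text
pos [0.5493 0.1975 0.4042] jawyaw 105.98 turn -0.32 shift now [22.43 -1.06 -2.19] F [ 0.5  0.7 -0.5] op 0.0548 t 1.9
 after turn shift [22.43 -1.05 -2.2 ] x axis [ 3.0e-04 -2.6e-03 -1.0e+00]
```

View pics/w1.png

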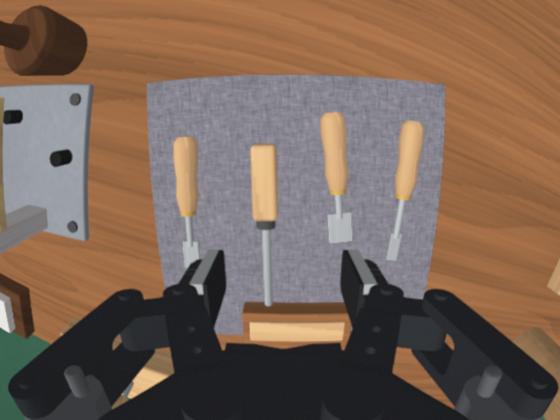

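```bash
cat >> h.py <<'E'
def fray(s,u,v,h):
    dx,dy=u-s["cx"],v-s["cy"];r=np.hypot(dx,dy);th=r/s["fx"]
    d=np.array([dx/r*np.sin(th),dy/r*np.sin(th),np.cos(th)]) if r>0 else np.array([0,0,1.])
    d=s["R"].T@d;o=-s["R"].T@s["t"];return o+d*(h-o[2])/d[2]
E
python3 - <<'E'
from h import *
s=load("w1")
Q=[fray(s,*p,.031) for p in((251,146),(275,146),(277,221),(254,222))];print(np.round(Q,4),np.mean(Q,0))
t=fray(s,268,305,.017);b=fray(s,266,230,.017);print(t,b,np.degrees(np.arctan2(*(t-b)[1::-1])))
E
```

```text
[[0.5181 0.1535 0.031 ]
 [0.5113 0.1779 0.031 ]
 [0.5899 0.2022 0.031 ]
 [0.5981 0.178  0.031 ]] [0.55435089 0.17792542 0.031     ]
[0.70604842 0.22232578 0.017     ] [0.60826784 0.19381513 0.017     ] 16.25551035735049
```

{"method": "drive_tool", "body": {
  "series": [
    [[0,-1.05,-2.1],-0.3],
    [[5,0,0],0],
    [[5,0,0],0],
    [[5,0,0],0]
  ]
}}

```text
time_s: 2.5
eef_pos: [0.5622, 0.1862, 0.2535]
tool_rot: [-10.2, 89.9, 96.6]
wrist_force: [0.8, 0.4, -0.3]
opening: 0.0549
```

```bash
python3 - <<'E'
from h import *
from bench import robot
plan(robot.state(),[.565,.1797,.180],106.3)
s=robot.snapshot("wrist");cv2.imwrite("pics/w2.png",s["img"][:,:,::-1])
E
```

```text
pos [0.5622 0.1862 0.2535] jawyaw 106.75 turn 0.45 shift now [ 7.35 -0.08 -0.72] F [ 0.8  0.4 -0.3] op 0.0549 t 2.5
 after turn shift [ 7.35 -0.08 -0.72] x axis [-2.0e-04  1.6e-03 -1.0e+00]
```

View pics/w2.png

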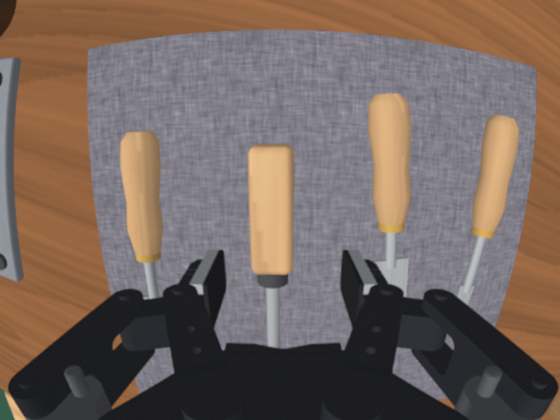

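{"method": "drive_tool", "body": {
  "series": [
    [[0,0,-0.6],0],
    [[0,0,0],0.3]
  ]
}}

```text
time_s: 2.8
eef_pos: [0.566, 0.1788, 0.2571]
tool_rot: [-91.0, 89.7, 15.3]
wrist_force: [-0.4, 0.5, 0.5]
opening: 0.0555
```

```bash
python3 - <<'E'
from h import *
from bench import robot
plan(robot.state(),[.565,.1797,.180],106.3)
E
```

```text
pos [0.566  0.1788 0.2571] jawyaw 106.27 turn -0.03 shift now [7.71 0.1  0.12] F [-0.4  0.5  0.5] op 0.0555 t 2.8
 after turn shift [7.71 0.1  0.12] x axis [ 0.0043  0.0012 -1.    ]
```

{"method": "drive_tool", "body": {
  "series": [
    [[3.5,0,0.1],0],
    [[3.2,0,0],0],
    [[0.8,0,0],0],
    [[0,0,0],0],
    [[0,0,0],0]
  ]
}}

```text
time_s: 3.42
eef_pos: [0.5655, 0.18, 0.1816]
tool_rot: [-86.3, 89.8, 20.0]
wrist_force: [0.4, 0.8, 1.0]
opening: 0.0551
```

```bash
python3 - <<'E'
from h import *
from bench import robot
plan(robot.state(),[.565,.1797,.180],106.3)
s=robot.snapshot("wrist");cv2.imwrite("pics/w3.png",s["img"][:,:,::-1])
s=robot.snapshot("side");cv2.imwrite("pics/s3.png",cv2.resize(s["img"][120:280,140:320,::-1],None,fx=3.5,fy=3.5))
plan(robot.state(),[.565,.1797,.180],106.3)
E
```

```text
pos [0.5655 0.18   0.1816] jawyaw 106.31 turn 0.01 shift now [ 0.16  0.05 -0.01] F [0.4 0.8 1. ] op 0.0551 t 3.42
 after turn shift [ 0.16  0.05 -0.01] x axis [ 0.0035  0.0013 -1.    ]
pos [0.5652 0.1798 0.1812] jawyaw 106.31 turn 0.01 shift now [ 0.12  0.02 -0.01] F [0.1 0.1 0.6] op 0.055 t 3.52
 after turn shift [ 0.12  0.02 -0.01] x axis [ 2.5e-03  9.0e-04 -1.0e+00]
```

View pics/w3.png

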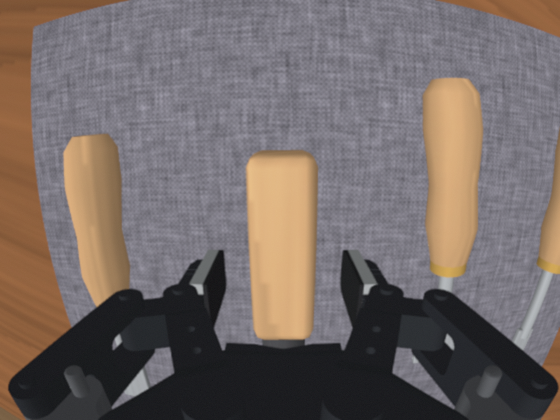

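View pics/s3.png

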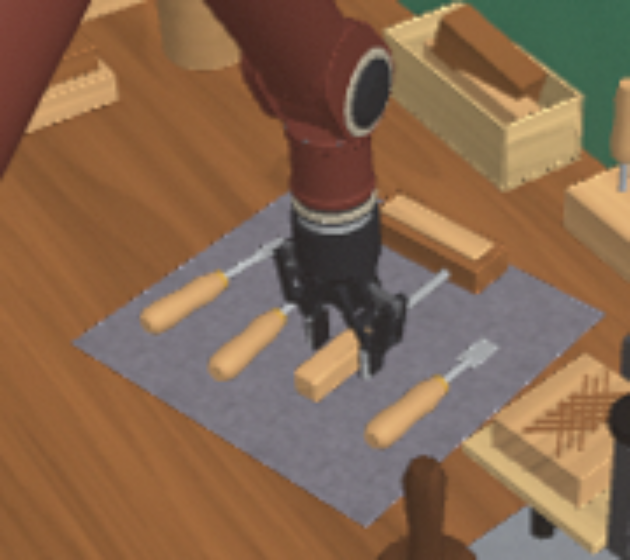

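The handle, at (282,245) in the wrist view, lies centred between the jaws. I'll close them now.

{"method": "drive_tool", "body": {
  "series": [
    [[0,0,0],0],
    [[0,0,0],0],
    [[0,0,0],0],
    [[0,0,0],0]
  ],
  "claw": 2,
  "force": 80
}}

```text
time_s: 4.03
eef_pos: [0.5649, 0.1798, 0.1805]
tool_rot: [-90.6, 89.9, 15.7]
wrist_force: [-0.5, -0.3, 5.4]
opening: 0.0265
```

{"method": "drive_tool", "body": {
  "series": [
    [[0,0,0],0],
    [[-1,0,0],0],
    [[-2,0,0],0],
    [[-4,0,0],0]
  ]
}}

```text
time_s: 4.53
eef_pos: [0.5637, 0.1793, 0.2487]
tool_rot: [93.5, 89.7, -160.2]
wrist_force: [0.6, 0.4, -2.3]
opening: 0.0267
```

{"method": "drive_tool", "body": {
  "series": [
    [[-4,0,0],0],
    [[-4,0,0],0],
    [[0,0,0],0]
  ]
}}

```text
time_s: 4.9
eef_pos: [0.5654, 0.18, 0.3332]
tool_rot: [-86.5, 89.6, 19.8]
wrist_force: [0.2, 0.0, -2.1]
opening: 0.0266
```

```bash
python3 - <<'E'
from h import *
from bench import robot
# rod tip at lift x=+.005, rod y -.062: staging first in -x
g=.147
plan(robot.state(),[.565,.18,.33],97.3)
for n in("wrist","side","top"):
    s=robot.snapshot(n);cv2.imwrite(f"pics/{n}4.png",s["img"][:,:,::-1]);np.savez(n+"4.npz",**s)
E
```

```text
pos [0.5654 0.18   0.3332] jawyaw 106.31 turn 9.01 shift now [0.32 0.04 0.01] F [ 0.2  0.  -2.1] op 0.0266 t 4.9
 after turn shift [0.32 0.04 0.01] x axis [ 0.007   0.0025 -1.    ]
```

View pics/wrist4.png

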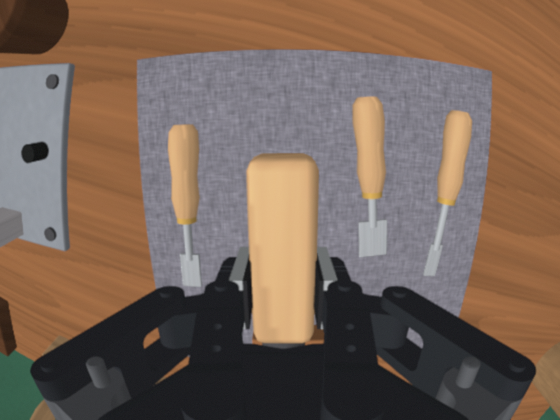

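View pics/side4.png

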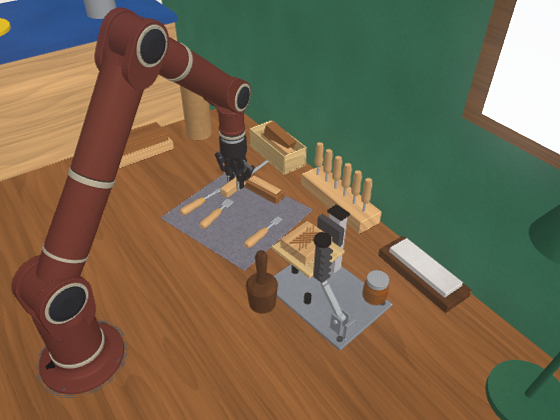

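View pics/top4.png

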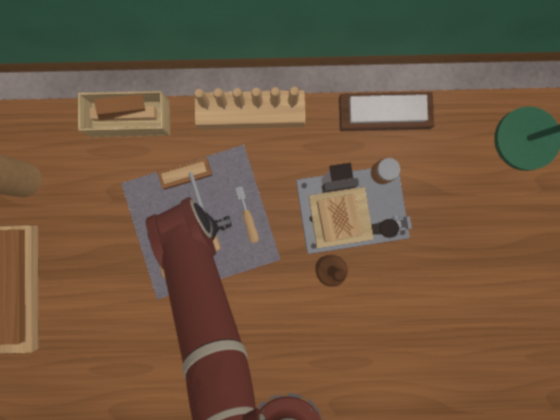

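```bash
python3 - <<'E'
from h import *
for n,b in(("top4",(160,250,170,260)),("side4",(140,200,210,300))):
    s=load(n);e=[.706,.221,.170];print(n,"exp tip",proj(s,e))
    a=s["img"][b[0]:b[1],b[2]:b[3],::-1];cv2.imwrite(f"pics/{n}z.png",cv2.resize(a,None,fx=6,fy=6,interpolation=cv2.INTER_CUBIC))
    P=cloud(s);
    m=(np.abs(P[...,2]-.17)<.03)&(P[...,0]>.62)&(P[...,0]<.73)&(P[...,1]>.17)&(P[...,1]<.25)
    Q=P[m];print(m.sum())
    d=(Q[:,:2]-[.565,.18])@[np.cos(np.radians(16.3)),np.sin(np.radians(16.3))]
    o=(Q[:,:2]-[.565,.18])@[-np.sin(np.radians(16.3)),np.cos(np.radians(16.3))]
    for k in np.arange(.06,.17,.02):
        w=abs(d-k)<.01
        if w.any(): print(round(k,2),Q[w][:,2].mean().round(4),o[w].mean().round(4),d[w].max().round(3))
E
```

```text
top4 exp tip (np.float64(189.75375851078525), np.float64(171.20440137767827))
148
0.06 0.171 -0.0002 0.07
0.08 0.1704 0.0008 0.09
0.1 0.1705 0.0003 0.11
0.12 0.1707 0.0009 0.13
0.14 0.1704 0.0011 0.145
side4 exp tip (np.float64(267.26695747530005), np.float64(159.97575378927482))
60
0.06 0.1664 -0.0037 0.069
0.08 0.1693 -0.0023 0.089
0.1 0.17 -0.0017 0.109
0.12 0.1697 -0.0008 0.128
0.14 0.17 -0.001 0.144
```

View pics/side4z.png

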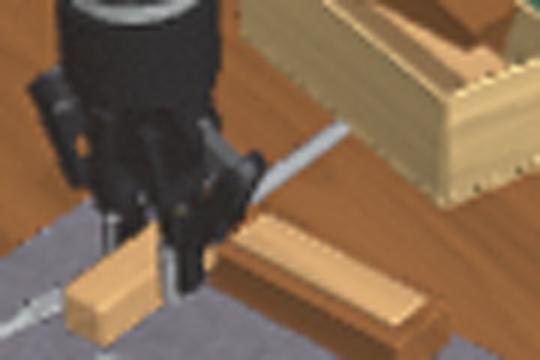

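{"method": "drive_tool", "body": {
  "series": [
    [[-5.5,0,0],0],
    [[-5.5,0,0],0],
    [[-5.7,0,0],0],
    [[0,0,0],9]
  ]
}}

```text
time_s: 5.55
eef_pos: [0.5653, 0.1799, 0.5003]
tool_rot: [-74.5, 89.6, 22.5]
wrist_force: [0.0, 0.3, -1.2]
opening: 0.0268
```

```bash
python3 - <<'E'
from h import *
from bench import robot
p=l2w(-.229,-.055);print(p,np.hypot(*p));plan(robot.state(),[*p,.50],97.3)
E
```

```text
[ 0.36424366 -0.28213209] 0.4607298176859462
pos [0.5653 0.1799 0.5003] jawyaw 97.07 turn -0.23 shift now [ -0.25  25.64 -43.38] F [ 0.   0.3 -1.2] op 0.0268 t 5.55
 after turn shift [ -0.25  25.81 -43.28] x axis [ 0.0072  0.003  -1.    ]
```

{"method": "drive_tool", "body": {
  "series": [
    [[0,2.56,-4.33],0],
    [[0,2.56,-4.33],0],
    [[0,2.56,-4.33],0],
    [[0,2.56,-4.33],0],
    [[0,2.56,-4.33],0]
  ]
}}

```text
time_s: 6.18
eef_pos: [0.4643, -0.0529, 0.4948]
tool_rot: [81.5, 89.8, 178.8]
wrist_force: [0.9, -1.2, -0.9]
opening: 0.0264
```

{"method": "drive_tool", "body": {
  "series": [
    [[0,2.56,-4.33],0],
    [[0,2.56,-4.33],0],
    [[0,2.56,-4.33],0],
    [[0,2.56,-4.33],0],
    [[0,2.56,-4.33],0]
  ]
}}

```text
time_s: 6.8
eef_pos: [0.365, -0.2836, 0.495]
tool_rot: [50.6, 89.8, 147.9]
wrist_force: [0.3, -1.0, -1.2]
opening: 0.0266
```

{"method": "drive_tool", "body": {
  "series": [
    [[0,0,0],0],
    [[0,0,0],0]
  ]
}}

```text
time_s: 7.05
eef_pos: [0.3661, -0.2819, 0.4953]
tool_rot: [38.6, 89.8, 135.9]
wrist_force: [-0.6, 0.4, -0.9]
opening: 0.0265
```

```bash
python3 - <<'E'
from h import *
from bench import robot
p=l2w(-.229,-.055);plan(robot.state(),[*p,.25],97.3)
E
```

```text
pos [ 0.3661 -0.2819  0.4953] jawyaw 97.33 turn 0.03 shift now [24.53  0.13 -0.07] F [-0.6  0.4 -0.9] op 0.0265 t 7.05
 after turn shift [24.53  0.13 -0.07] x axis [-0.0026  0.0026 -1.    ]
```

Descend beside the lift.

{"method": "drive_tool", "body": {
  "series": [
    [[5,0,0],0],
    [[5,0,0],0],
    [[5,0,0],0],
    [[5,0,0],0],
    [[4.5,0,0],0]
  ]
}}

```text
time_s: 7.68
eef_pos: [0.3668, -0.2806, 0.2498]
tool_rot: [-0.7, 89.9, 96.8]
wrist_force: [1.6, -0.6, -2.1]
opening: 0.0267
```

{"method": "drive_tool", "body": {
  "series": [
    [[0,0,0],0],
    [[0,0,0],0]
  ]
}}

```text
time_s: 7.92
eef_pos: [0.3669, -0.2821, 0.2527]
tool_rot: [-118.8, 89.9, -21.4]
wrist_force: [-0.6, 0.0, -0.6]
opening: 0.0263
```

```bash
python3 - <<'E'
from h import *
from bench import robot
p=l2w(-.229,-.055);st=robot.state();plan(st,[*p,.25],97.3)
for n in("wrist","side","top"):
    s=robot.snapshot(n);np.savez(n+"5.npz",**s)
    a=s["img"][:,:,::-1]
    if n=="side":a=cv2.resize(a[200:370,200:400],None,fx=3.5,fy=3.5,interpolation=cv2.INTER_CUBIC)
    if n=="top":a=cv2.resize(a[155:345,300:460],None,fx=3.1,fy=3.1,interpolation=cv2.INTER_CUBIC)
    cv2.imwrite(f"pics/{n}5.png",a)
E
```

```text
pos [ 0.3669 -0.2821  0.2527] jawyaw 97.41 turn 0.11 shift now [0.27 0.26 0.03] F [-0.6  0.  -0.6] op 0.0263 t 7.92
 after turn shift [0.27 0.26 0.03] x axis [ 1.6e-03 -6.0e-04 -1.0e+00]
```

View pics/side5.png

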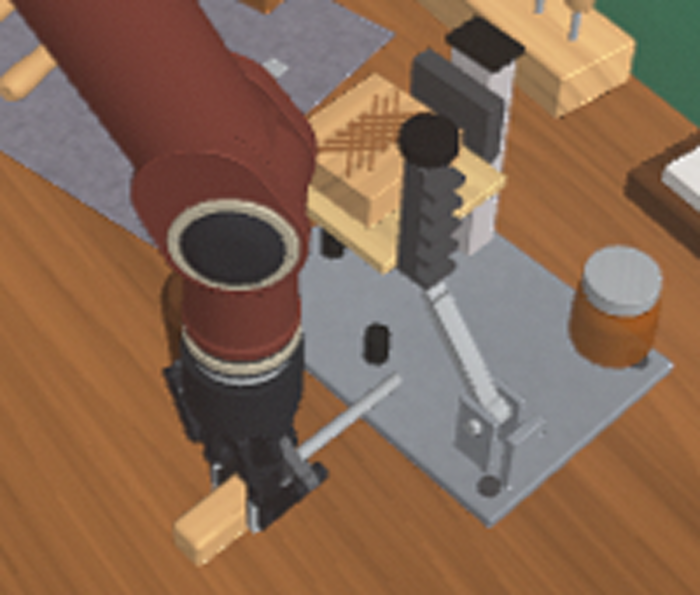

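View pics/top5.png

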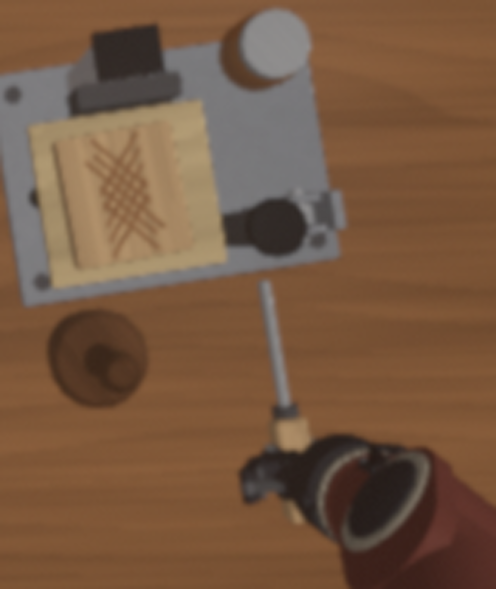

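View pics/wrist5.png

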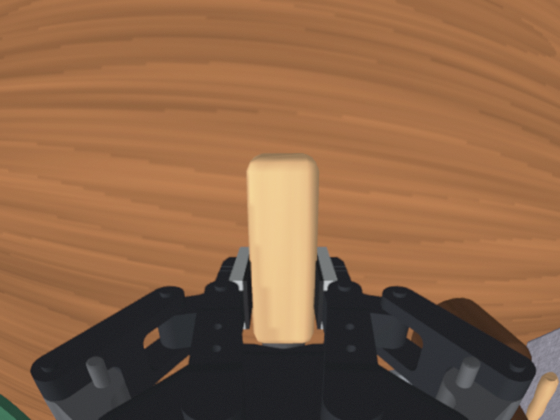

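```bash
cat >> h.py <<'E'
def rodlift(s,zc):
    P=cloud(s);L=(P[...,:2]-O)@Rl
    m=(np.abs(P[...,2]-zc)<.02)&(np.abs(L[...,1]+.06)<.05)&(L[...,0]<-.06)&(L[...,0]>-.19)
    for k in np.arange(-.18,-.06,.02):
        w=m&(abs(L[...,0]-k)<.01)
        if w.any(): print(round(k,3),"y",L[w][:,1].mean().round(4),"z top",np.percentile(P[w][:,2],80).round(4),"maxx",L[w][:,0].max().round(4),w.sum())
E
python3 - <<'E'
from h import *
for n in("top5","side5"):print(n);rodlift(load(n),.09)
E
```

```text
top5
-0.18 y -0.0534 z top 0.0996 maxx -0.1712 47
-0.16 y -0.0536 z top 0.0971 maxx -0.1502 30
-0.14 y -0.0535 z top 0.0969 maxx -0.1302 29
-0.12 y -0.0531 z top 0.0972 maxx -0.1113 30
-0.1 y -0.0535 z top 0.0963 maxx -0.0903 32
-0.08 y -0.0526 z top 0.0966 maxx -0.0798 16
side5
-0.18 y -0.0557 z top 0.0953 maxx -0.1718 12
-0.16 y -0.0567 z top 0.0946 maxx -0.15 35
-0.14 y -0.0561 z top 0.0944 maxx -0.1303 30
-0.12 y -0.0562 z top 0.0943 maxx -0.1104 31
-0.1 y -0.0562 z top 0.0946 maxx -0.09 30
-0.08 y -0.056 z top 0.095 maxx -0.0799 12
```

Measured in the lift frame, the rod is at y −0.0545 and z 0.090, with its tip at x −0.079. I'll lower it 6 mm and insert it 82 mm.

{"method": "drive_tool", "body": {
  "series": [
    [[0.6,0,0],0],
    [[0,-2,0],0],
    [[0,-2,0],0],
    [[0,-2,0],0],
    [[0,-2.2,0],0]
  ]
}}

```text
time_s: 8.7
eef_pos: [0.4477, -0.272, 0.246]
tool_rot: [-140.7, 90.0, -43.4]
wrist_force: [-0.1, -0.3, -0.7]
opening: 0.0265
```

{"method": "drive_tool", "body": {
  "series": [
    [[0,0,0],0],
    [[0,0,0],0]
  ]
}}

```text
time_s: 8.95
eef_pos: [0.4461, -0.2722, 0.2457]
tool_rot: [77.4, 89.9, 174.6]
wrist_force: [-0.3, -0.3, -1.5]
opening: 0.0266
```

```bash
python3 - <<'E'
from h import *
from bench import robot
p=l2w(-.147,-.055);st=robot.state();plan(st,[*p,.2465],97.3);print(w2l(st["eef_pos"]))
for n in("side","top"):
    s=robot.snapshot(n);np.savez(n+"6.npz",**s);print(n);rodlift(s,.085)
    a=s["img"][:,:,::-1]
    if n=="side":a=cv2.resize(a[200:370,200:400],None,fx=3.5,fy=3.5,interpolation=cv2.INTER_CUBIC)
    if n=="top":a=cv2.resize(a[155:345,300:460],None,fx=3.1,fy=3.1,interpolation=cv2.INTER_CUBIC)
    cv2.imwrite(f"pics/{n}6.png",a)
E
```

```text
pos [ 0.4461 -0.2722  0.2457] jawyaw 97.27 turn -0.03 shift now [-0.08  0.05  0.05] F [-0.3 -0.3 -1.5] op 0.0266 t 8.95
 after turn shift [-0.08  0.05  0.05] x axis [-1.7e-03  2.0e-04 -1.0e+00]
[-0.14655084 -0.05551526]
side
-0.18 y -0.0599 z top 0.0971 maxx -0.17 108
-0.16 y -0.0593 z top 0.0977 maxx -0.1501 157
-0.14 y -0.0525 z top 0.0986 maxx -0.1401 23
-0.12 y -0.0621 z top 0.0933 maxx -0.1102 3
-0.1 y -0.058 z top 0.089 maxx -0.0915 1
-0.08 y -0.0557 z top 0.0856 maxx -0.0704 27
top
-0.18 y -0.0432 z top 0.0978 maxx -0.1724 37
-0.14 y -0.0423 z top 0.0972 maxx -0.1304 28
-0.12 y -0.0514 z top 0.0973 maxx -0.1106 89
-0.1 y -0.0526 z top 0.0922 maxx -0.0904 41
-0.08 y -0.053 z top 0.0887 maxx -0.0702 28
```

View pics/side6.png

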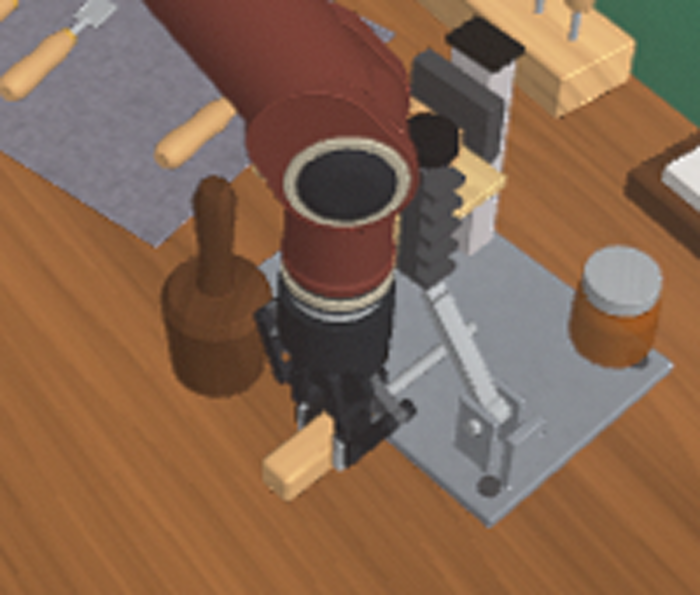

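The rod lies under the pawl and shows beyond it at about (470,328). Now the arc that carries the pawl past upright.

{"method": "drive_tool", "body": {
  "series": [
    [[-1.1,0,-0.3],0],
    [[-0.75,0,-0.75],0],
    [[-0.6,0,-0.9],0],
    [[-0.45,0,-0.95],0],
    [[-0.3,0,-1.0],0]
  ]
}}

```text
time_s: 9.68
eef_pos: [0.4523, -0.3117, 0.2781]
tool_rot: [-143.3, 90.0, -46.0]
wrist_force: [0.6, -0.2, -0.7]
opening: 0.0265
```

{"method": "drive_tool", "body": {
  "series": [
    [[-0.1,0,-1.1],0],
    [[0,0,-1.1],0],
    [[0,0,-0.7],0],
    [[0,0,0],0],
    [[0,0,0],0]
  ]
}}

```text
time_s: 10.3
eef_pos: [0.4559, -0.339, 0.2785]
tool_rot: [23.8, 89.9, 121.1]
wrist_force: [0.4, 0.4, -1.2]
opening: 0.0265
```

```bash
python3 - <<'E'
from h import *
from bench import robot
st=robot.state();plan(st,st["eef_pos"],97.3);print(w2l(st["eef_pos"]))
for n in("side","top"):
    s=robot.snapshot(n);np.savez(n+"7.npz",**s)
    a=s["img"][:,:,::-1]
    if n=="side":a=cv2.resize(a[200:370,200:400],None,fx=3.5,fy=3.5,interpolation=cv2.INTER_CUBIC)
    if n=="top":a=cv2.resize(a[155:345,300:460],None,fx=3.1,fy=3.1,interpolation=cv2.INTER_CUBIC)
    cv2.imwrite(f"pics/{n}7.png",a)
E
```

```text
pos [ 0.4559 -0.339   0.2785] jawyaw 97.35 turn 0.05 shift now [0. 0. 0.] F [ 0.4  0.4 -1.2] op 0.0265 t 10.3
 after turn shift [0. 0. 0.] x axis [-5.e-04  8.e-04 -1.e+00]
[-0.14530201 -0.12304132]
```

View pics/side7.png

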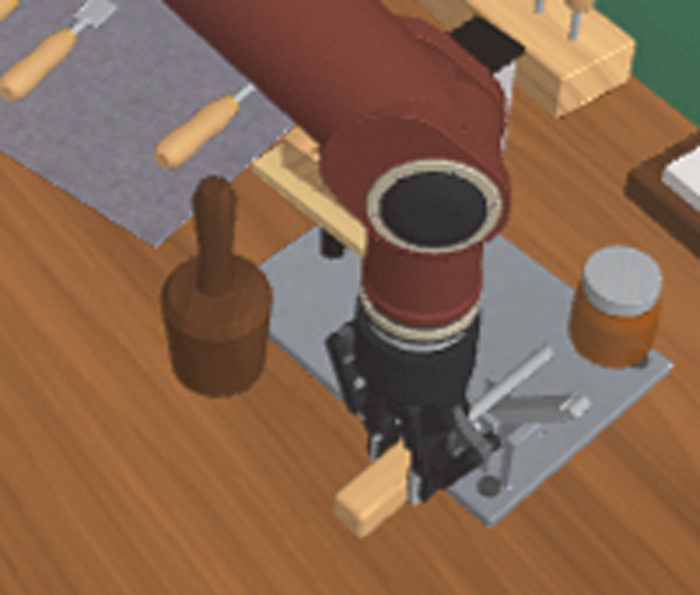

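View pics/top7.png

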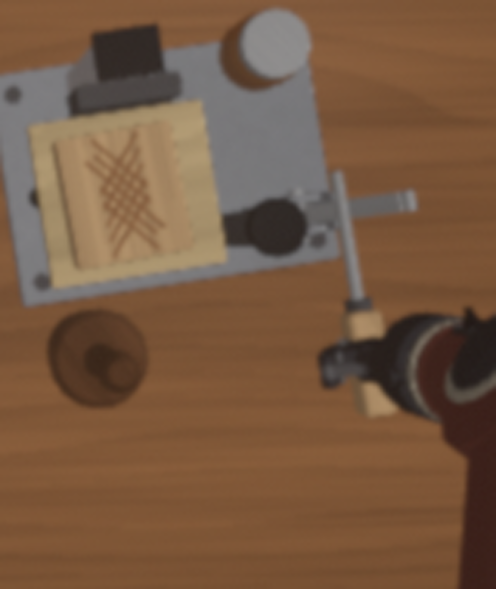

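The pawl now lies over on its stop, with its nose at (575,405) in the side view. I'll raise and withdraw the rod, then retrace the path.

{"method": "drive_tool", "body": {
  "series": [
    [[-2,0,0],0],
    [[-2,2,0],0],
    [[0,4,0],0],
    [[-3,3,0],0],
    [[-5,0,0],0]
  ]
}}

```text
time_s: 11.02
eef_pos: [0.3634, -0.3509, 0.3981]
tool_rot: [52.4, 89.6, 149.4]
wrist_force: [0.7, -0.6, -2.0]
opening: 0.027
```

{"method": "drive_tool", "body": {
  "series": [
    [[-5,0,0],0],
    [[-5,0,0],0],
    [[0,0,0],0]
  ]
}}

```text
time_s: 11.4
eef_pos: [0.3669, -0.351, 0.5031]
tool_rot: [-138.1, 89.4, -40.8]
wrist_force: [-0.1, -0.4, -1.9]
opening: 0.0266
```

```bash
python3 - <<'E'
from h import *
from bench import robot
plan(robot.state(),[.565,.18,.5],106.3)
for n in("side",):
    s=robot.snapshot(n);np.savez(n+"8.npz",**s)
    a=s["img"][:,:,::-1]
    cv2.imwrite(f"pics/{n}8.png",cv2.resize(a[200:370,200:400],None,fx=3.5,fy=3.5,interpolation=cv2.INTER_CUBIC))
E
```

```text
pos [ 0.3669 -0.351   0.5031] jawyaw 97.34 turn -8.96 shift now [  0.11 -26.43  50.14] F [-0.1 -0.4 -1.9] op 0.0266 t 11.4
 after turn shift [  0.11 -33.92  45.41] x axis [ 0.0078 -0.0067 -0.9999]
```

View pics/side8.png

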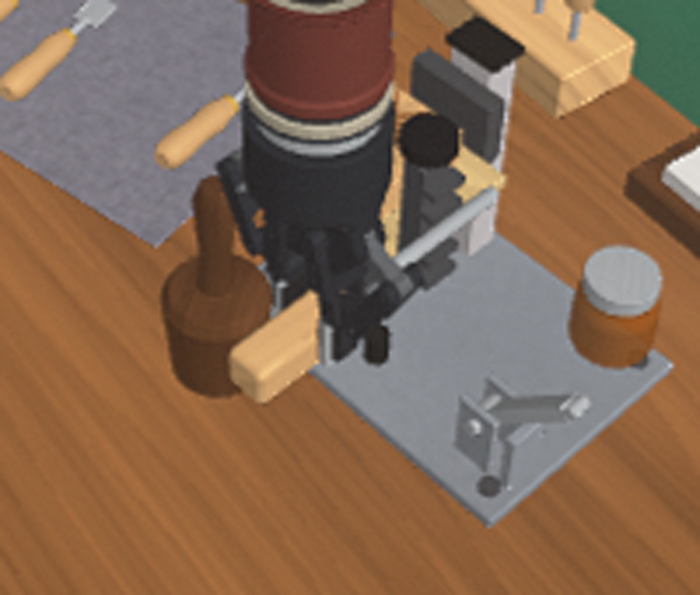

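{"method": "drive_tool", "body": {
  "series": [
    [[0,-2.4,4.56],0],
    [[0,-2.4,4.56],0],
    [[0,-2.4,4.56],0],
    [[0,-2.4,4.56],0],
    [[0,-2.4,4.56],0]
  ]
}}

```text
time_s: 12.08
eef_pos: [0.4564, -0.1076, 0.4968]
tool_rot: [71.8, 89.8, 169.1]
wrist_force: [1.3, 0.4, -0.6]
opening: 0.0268
```

{"method": "drive_tool", "body": {
  "series": [
    [[0,-2.4,4.56],0],
    [[0,-2.4,4.56],0],
    [[0,-2.4,4.56],0],
    [[0,-2.4,4.56],0],
    [[0,-2.4,4.56],0]
  ]
}}

```text
time_s: 12.7
eef_pos: [0.5465, 0.1336, 0.4964]
tool_rot: [99.4, 89.7, -163.3]
wrist_force: [1.1, 0.1, -1.5]
opening: 0.0263
```

{"method": "drive_tool", "body": {
  "series": [
    [[0,-2.4,4.56],0],
    [[0,0,0],-9],
    [[0,0,0],0],
    [[0,0,0],0]
  ]
}}

```text
time_s: 13.2
eef_pos: [0.5645, 0.1793, 0.4976]
tool_rot: [106.4, 89.8, -147.5]
wrist_force: [-0.5, -0.7, -1.8]
opening: 0.0266
```

```bash
python3 - <<'E'
from h import *
from bench import robot
plan(robot.state(),[.562,.179,.181],106.3)
E
```

```text
pos [0.5645 0.1793 0.4976] jawyaw 106.11 turn -0.19 shift now [31.66  0.17  0.07] F [-0.5 -0.7 -1.8] op 0.0266 t 13.2
 after turn shift [31.66  0.17  0.07] x axis [-0.0022 -0.0014 -1.    ]
```

{"method": "drive_tool", "body": {
  "series": [
    [[5,0.17,0],-0.2],
    [[5,0,0],0],
    [[5,0,0],0],
    [[5,0,0],0],
    [[5,0,0],0]
  ]
}}

```text
time_s: 13.82
eef_pos: [0.563, 0.1786, 0.2475]
tool_rot: [-128.2, 89.9, -21.9]
wrist_force: [1.1, -0.0, -1.2]
opening: 0.0264
```

{"method": "drive_tool", "body": {
  "series": [
    [[2.5,0,0],0],
    [[1.5,0,0],0],
    [[0,0,0],0],
    [[0,0,0],0],
    [[0,0,0],0]
  ]
}}

```text
time_s: 14.45
eef_pos: [0.5634, 0.1799, 0.2101]
tool_rot: [-88.5, 89.8, 18.0]
wrist_force: [0.6, -0.2, -0.0]
opening: 0.0266
```

```bash
python3 - <<'E'
from h import *
from bench import robot
plan(robot.state(),[.562,.179,.181],106.3)
s=robot.snapshot("wrist");cv2.imwrite("pics/w9.png",s["img"][:,:,::-1])
s=robot.snapshot("top");cv2.imwrite("pics/t9.png",cv2.resize(s["img"][140:300,115:285,::-1],None,fx=3.5,fy=3.5))
E
```

```text
pos [0.5634 0.1799 0.2101] jawyaw 106.5 turn 0.2 shift now [ 2.91  0.17 -0.04] F [ 0.6 -0.2 -0. ] op 0.0266 t 14.45
 after turn shift [ 2.91  0.17 -0.04] x axis [ 2.6e-03  8.0e-04 -1.0e+00]
```

View pics/w9.png

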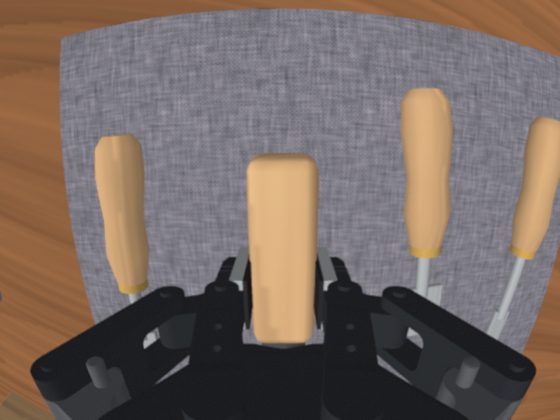

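{"method": "drive_tool", "body": {
  "series": [
    [[0,0.3,0],0],
    [[1.2,0,0],0],
    [[1.1,0,0],0],
    [[0,0,0],0],
    [[0,0,0],0]
  ]
}}

```text
time_s: 15.18
eef_pos: [0.5601, 0.179, 0.1854]
tool_rot: [87.1, 90.0, -166.4]
wrist_force: [0.6, 0.0, -0.6]
opening: 0.0265
```

{"method": "drive_tool", "body": {
  "series": [
    [[0.3,0,0],0],
    [[0,0,0],0],
    [[0,0,0],0]
  ]
}}

```text
time_s: 15.55
eef_pos: [0.5601, 0.1789, 0.1828]
tool_rot: [-104.0, 90.0, 2.6]
wrist_force: [0.5, -0.5, -1.0]
opening: 0.0265
```

{"method": "drive_tool", "body": {
  "series": [
    [[0.2,0,0],0],
    [[0,0,0],0],
    [[0,0,0],0]
  ]
}}

```text
time_s: 15.92
eef_pos: [0.56, 0.1789, 0.1807]
tool_rot: [100.8, 90.0, -152.6]
wrist_force: [-0.1, 0.1, -1.6]
opening: 0.027
```

{"method": "drive_tool", "body": {
  "series": [
    [[0.15,0,0],0],
    [[0,0,0],0],
    [[0,0,0],0]
  ]
}}

```text
time_s: 16.3
eef_pos: [0.56, 0.1789, 0.1805]
tool_rot: [-140.0, 90.0, -33.5]
wrist_force: [-2.1, -1.1, 7.2]
opening: 0.0268
```

{"method": "drive_tool", "body": {
  "series": [
    [[0.15,0,0],0],
    [[0,0,0],0],
    [[0,0,0],0]
  ]
}}

```text
time_s: 16.68
eef_pos: [0.56, 0.179, 0.1805]
tool_rot: [-128.6, 90.0, -22.1]
wrist_force: [-5.0, -2.4, 16.1]
opening: 0.0265
```

Contact felt, so I'll back off 1.5 mm and release.

{"method": "drive_tool", "body": {
  "series": [
    [[-0.2,0,0],0],
    [[0,0,0],0]
  ]
}}

```text
time_s: 16.92
eef_pos: [0.5602, 0.179, 0.1805]
tool_rot: [-96.0, 90.0, 10.5]
wrist_force: [-1.3, -0.8, 7.8]
opening: 0.0266
```

{"method": "drive_tool", "body": {
  "series": [
    [[0,0,0],0],
    [[0,0,0],0],
    [[0,0,0],0]
  ],
  "claw": 5.5
}}

```text
time_s: 17.3
eef_pos: [0.5601, 0.1789, 0.1794]
tool_rot: [92.3, 90.0, -161.2]
wrist_force: [0.3, -0.7, 0.7]
opening: 0.0551
```

{"method": "drive_tool", "body": {
  "series": [
    [[-2,0,0],0],
    [[-4,0,0],0],
    [[-5,0,0],0],
    [[-5,0,0],0],
    [[-5,0,0],0]
  ]
}}

```text
time_s: 17.92
eef_pos: [0.5598, 0.1788, 0.3912]
tool_rot: [92.5, 90.0, -161.0]
wrist_force: [0.2, 0.4, -0.4]
opening: 0.0551
```

{"method": "drive_tool", "body": {
  "series": [
    [[-5,0,0],0],
    [[-5,0,0],0],
    [[0,0,0],0]
  ],
  "claw": 0
}}

```text
time_s: 18.3
eef_pos: [0.5605, 0.1793, 0.4944]
tool_rot: [-86.4, 89.4, 20.1]
wrist_force: [0.4, -0.1, -0.0]
opening: 0.0009
```

```bash
python3 - <<'E'
from h import *
from bench import robot
p=l2w(-.03,-.024);print(p)
plan(robot.state(),[*p,.49],97.3)
for n in("wrist","top"):
    s=robot.snapshot(n);cv2.imwrite(f"pics/{n}10.png",s["img"][:,:,::-1]);np.savez(n+"10.npz",**s)
E
```

```text
[ 0.55769166 -0.22609751]
pos [0.5605 0.1793 0.4944] jawyaw 106.51 turn 9.21 shift now [  0.3   11.79 -38.79] F [ 0.4 -0.1 -0. ] op 0.0009 t 18.3
 after turn shift [  0.3    5.43 -40.18] x axis [ 0.0096  0.0035 -0.9999]
```

View pics/wrist10.png

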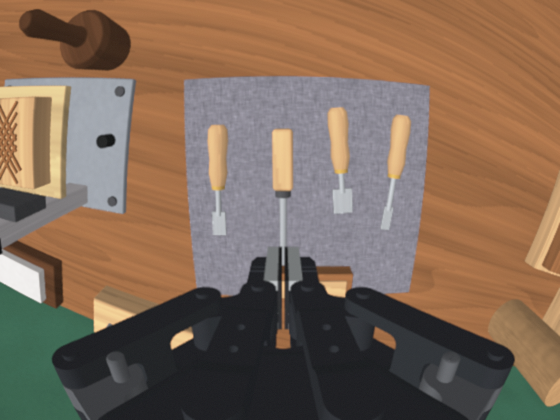

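View pics/top10.png

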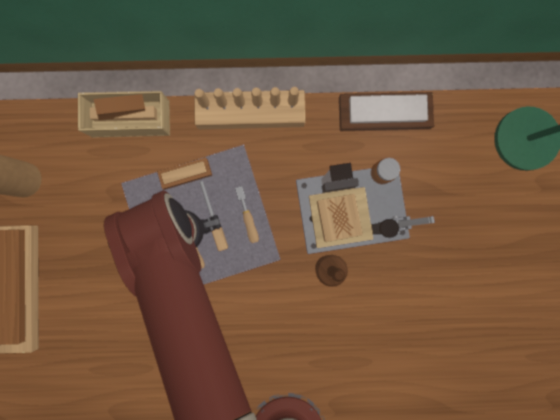

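The rod lies back on the mat, with its handle at (283,160) in the wrist view. Next is the knob.

{"method": "drive_tool", "body": {
  "series": [
    [[0,0,0],9.2],
    [[0,0.68,-5],0],
    [[0,0.68,-5],0],
    [[0,0.68,-5],0],
    [[0,0.68,-5],0]
  ]
}}

```text
time_s: 19.02
eef_pos: [0.5581, -0.0245, 0.4874]
tool_rot: [83.7, 89.7, -178.9]
wrist_force: [0.8, 0.5, -1.8]
opening: -0.0002
```

{"method": "drive_tool", "body": {
  "series": [
    [[0,0.68,-5],0],
    [[0,0.68,-5],0],
    [[0,0.68,-5],0],
    [[0,0.68,-5],0],
    [[0,0,0],0]
  ]
}}

```text
time_s: 19.65
eef_pos: [0.5554, -0.2306, 0.4868]
tool_rot: [104.3, 89.6, -158.9]
wrist_force: [0.5, 0.9, -0.3]
opening: 0.0
```

{"method": "drive_tool", "body": {
  "series": [
    [[0,0,0],0],
    [[0,0,0],0]
  ]
}}

```text
time_s: 19.9
eef_pos: [0.5575, -0.2229, 0.4889]
tool_rot: [31.7, 89.9, 129.2]
wrist_force: [0.0, 0.2, 0.2]
opening: 0.0001
```

```bash
python3 - <<'E'
from h import *
from bench import robot
plan(robot.state(),[.5575,-.2245,.46],97.3)
for n in("side","wrist"):
    s=robot.snapshot(n);a=s["img"][:,:,::-1]
    if n=="side":a=cv2.resize(a[170:370,200:420],None,fx=3,fy=3,interpolation=cv2.INTER_CUBIC)
    cv2.imwrite(f"pics/{n}11.png",a);np.savez(n+"11.npz",**s)
E
```

```text
pos [ 0.5575 -0.2229  0.4889] jawyaw 97.5 turn 0.2 shift now [ 2.89  0.01 -0.16] F [0.  0.2 0.2] op 0.0001 t 19.9
 after turn shift [ 2.89  0.01 -0.16] x axis [-0.0013  0.0016 -1.    ]
```

View pics/side11.png

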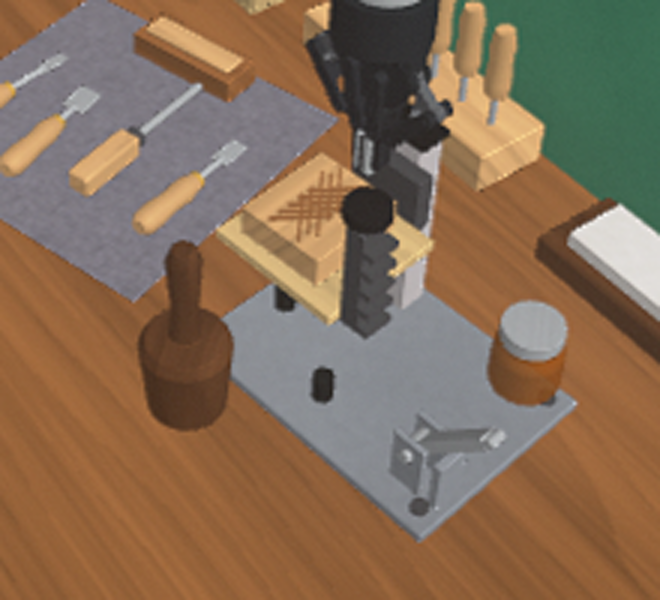

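View pics/wrist11.png

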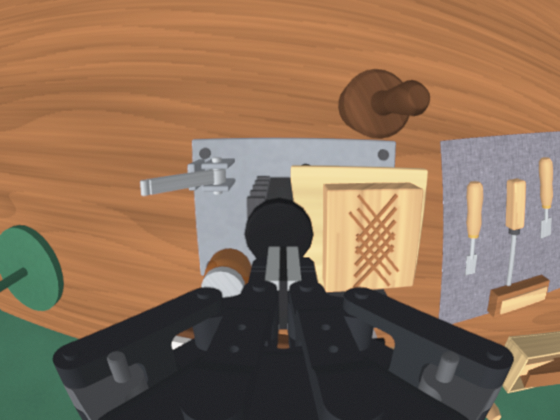

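{"method": "drive_tool", "body": {
  "series": [
    [[1.5,0,-0.2],0],
    [[1,0,0],0],
    [[0,0,0],0],
    [[0,0,0],0]
  ],
  "claw": 0
}}

```text
time_s: 20.5
eef_pos: [0.5574, -0.2268, 0.4647]
tool_rot: [-119.2, 90.0, -21.9]
wrist_force: [-0.5, -0.4, -0.4]
opening: 0.0001
```

{"method": "drive_tool", "body": {
  "series": [
    [[0.3,0,0],0],
    [[0.3,0,0],0],
    [[0.3,0,0],0]
  ]
}}

```text
time_s: 20.88
eef_pos: [0.5573, -0.2267, 0.4555]
tool_rot: [-148.1, 90.0, -50.8]
wrist_force: [0.5, 1.1, -0.2]
opening: 0.0001
```

{"method": "drive_tool", "body": {
  "series": [
    [[0.3,0,0],0],
    [[0.3,0,0],0],
    [[0.3,0,0],0]
  ]
}}

```text
time_s: 21.25
eef_pos: [0.5571, -0.2267, 0.4487]
tool_rot: [-121.4, 89.9, -24.1]
wrist_force: [-4.3, 0.5, 9.4]
opening: 0.0001
```

{"method": "drive_tool", "body": {
  "series": [
    [[0.35,0,0],0],
    [[0.35,0,0],0],
    [[0.35,0,0],0],
    [[0.35,0,0],0],
    [[0.35,0,0],0]
  ]
}}

```text
time_s: 21.88
eef_pos: [0.5571, -0.2266, 0.4315]
tool_rot: [-120.9, 89.9, -23.5]
wrist_force: [-3.9, 0.9, 8.8]
opening: -0.0002
```

```bash
python3 - <<'E'
from h import *
from bench import robot
plan(robot.state(),[.5575,-.2255,.347],97.3)
s=robot.snapshot("side");a=s["img"][:,:,::-1]
cv2.imwrite(f"pics/side12.png",cv2.resize(a[170:370,200:420],None,fx=3,fy=3,interpolation=cv2.INTER_CUBIC))
E
```

```text
pos [ 0.5571 -0.2266  0.4315] jawyaw 97.31 turn 0.01 shift now [ 8.45 -0.04  0.12] F [-3.9  0.9  8.8] op -0.0002 t 21.88
 after turn shift [ 8.45 -0.04  0.12] x axis [ 1.6e-03 -7.0e-04 -1.0e+00]
```

View pics/side12.png

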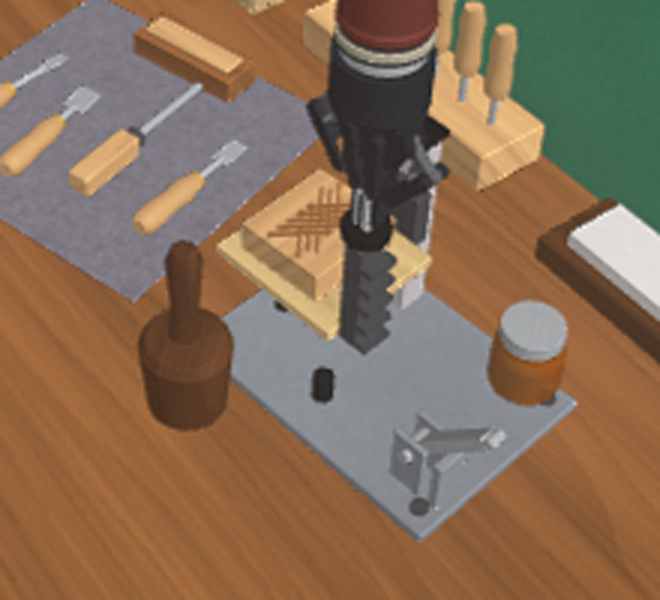

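The knob, at (365,230), is going down under the fingertips. I'll keep pressing.

{"method": "drive_tool", "body": {
  "series": [
    [[0.4,0,0],0],
    [[0.4,0,0],0],
    [[0.4,0,0],0],
    [[0.4,0,0],0],
    [[0.4,0,0],0]
  ]
}}

```text
time_s: 22.55
eef_pos: [0.5571, -0.2266, 0.4115]
tool_rot: [-121.1, 89.9, -23.8]
wrist_force: [-2.8, 0.6, 9.5]
opening: 0.0002
```

{"method": "drive_tool", "body": {
  "series": [
    [[0.4,0,0],0],
    [[0.4,0,0],0],
    [[0.4,0,0],0],
    [[0.4,0,0],0],
    [[0.4,0,0],0]
  ]
}}

```text
time_s: 23.18
eef_pos: [0.5571, -0.2266, 0.3914]
tool_rot: [-120.3, 89.9, -23.0]
wrist_force: [-2.5, 0.4, 9.7]
opening: -0.0
```

{"method": "drive_tool", "body": {
  "series": [
    [[0.4,0,0],0],
    [[0.4,0,0],0],
    [[0.4,0,0],0],
    [[0.4,0,0],0],
    [[0.4,0,0],0]
  ]
}}

```text
time_s: 23.8
eef_pos: [0.5572, -0.2267, 0.3713]
tool_rot: [-121.3, 89.9, -23.9]
wrist_force: [-4.2, 2.2, 9.8]
opening: -0.0001
```

{"method": "drive_tool", "body": {
  "series": [
    [[0.3,0,0],0],
    [[0.3,0,0],0],
    [[0.3,0,0],0],
    [[0.3,0,0],0],
    [[0.3,0,0],0]
  ]
}}

```text
time_s: 24.42
eef_pos: [0.5572, -0.2267, 0.3562]
tool_rot: [-122.0, 89.9, -24.7]
wrist_force: [-3.4, 0.6, 8.9]
opening: -0.0004
```

```bash
python3 - <<'E'
from h import *
from bench import robot
plan(robot.state(),[.5575,-.2255,.347],97.3)
s=robot.snapshot("side");a=s["img"][:,:,::-1]
cv2.imwrite(f"pics/side13.png",cv2.resize(a[170:370,200:420],None,fx=3,fy=3,interpolation=cv2.INTER_CUBIC))
E
```

```text
pos [ 0.5572 -0.2267  0.3562] jawyaw 97.31 turn 0.01 shift now [ 0.92 -0.04  0.12] F [-3.4  0.6  8.9] op -0.0004 t 24.43
 after turn shift [ 0.92 -0.04  0.12] x axis [ 9.e-04 -4.e-04 -1.e+00]
```

View pics/side13.png

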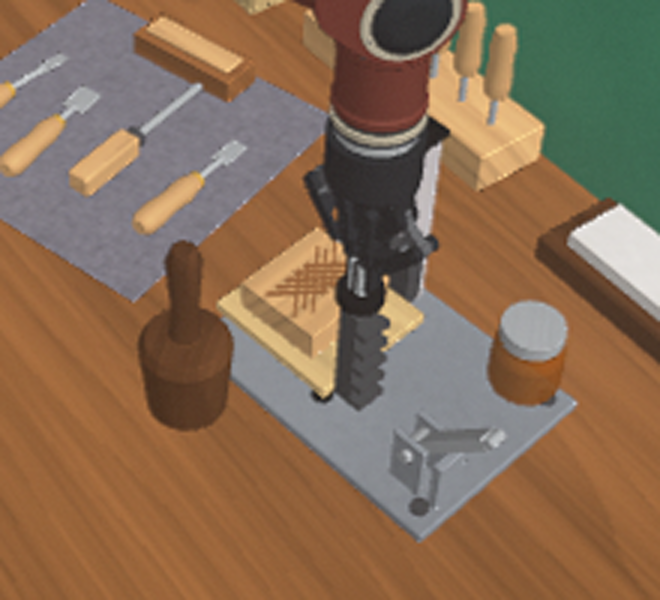

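{"method": "drive_tool", "body": {
  "series": [
    [[0.2,0,0],0],
    [[0.2,0,0],0],
    [[0.2,0,0],0]
  ]
}}

```text
time_s: 24.85
eef_pos: [0.5572, -0.2267, 0.3501]
tool_rot: [-124.3, 89.9, -27.0]
wrist_force: [-3.9, 0.6, 9.6]
opening: 0.0003
```

{"method": "drive_tool", "body": {
  "series": [
    [[0.15,0,0],0],
    [[0.15,0,0],0]
  ]
}}

```text
time_s: 25.1
eef_pos: [0.5572, -0.2267, 0.3475]
tool_rot: [-125.3, 89.9, -28.0]
wrist_force: [-4.9, 1.7, 15.6]
opening: 0.0001
```

{"method": "drive_tool", "body": {
  "series": [
    [[0.15,0,0],0],
    [[0,0,0],0]
  ]
}}

```text
time_s: 25.35
eef_pos: [0.5571, -0.2267, 0.3475]
tool_rot: [-122.0, 89.9, -24.7]
wrist_force: [-5.3, 1.8, 17.8]
opening: -0.0003
```

It stopped at TCP 0.3475 (knob top about 0.1745) and the force is rising, so the stop is reached. I'll lift off and check.

{"method": "drive_tool", "body": {
  "series": [
    [[-1,0,0],0],
    [[-3,0,0],0],
    [[-5,0,0],0],
    [[-5,0,0],0],
    [[-5,0,0],0]
  ]
}}

```text
time_s: 25.98
eef_pos: [0.5572, -0.2267, 0.5352]
tool_rot: [-152.7, 90.0, -55.4]
wrist_force: [1.4, -0.4, 0.4]
opening: 0.0003
```

{"method": "drive_tool", "body": {
  "series": [
    [[0,3,0],0],
    [[0,5,0],0],
    [[0,5,0],0],
    [[0,0,0],0],
    [[0,0,0],0]
  ]
}}

```text
time_s: 26.6
eef_pos: [0.4288, -0.2431, 0.534]
tool_rot: [-99.4, 89.9, -2.0]
wrist_force: [1.1, -0.5, 0.1]
opening: -0.0
```

```bash
python3 - <<'E'
from h import *
from bench import robot
plan(robot.state(),[.5575,-.2255,.347],97.3)
for n in("side","top"):
    s=robot.snapshot(n);a=s["img"][:,:,::-1];np.savez(n+"14.npz",**s)
    if n=="side":a=cv2.resize(a[150:370,160:420],None,fx=2.7,fy=2.7,interpolation=cv2.INTER_CUBIC)
    cv2.imwrite(f"pics/{n}14.png",a)
    P=cloud(s);L=(P[...,:2]-O)@Rl
    def zz(x,y,r):
        w=(np.hypot(L[...,0]-x,L[...,1]-y)<r)&(P[...,2]>.04)&(P[...,2]<.3);return (w.sum(),np.nanmedian(P[w][:,2])) if w.any() else None
    print(n,"knob",zz(-.03,-.024,.012),"panel",zz(.01,.055,.03),"platform edge",zz(-.049,.06,.004),"pawl",zz(-.03,-.15,.008))
    hsv=cv2.cvtColor(s["img"],cv2.COLOR_RGB2HSV)
E
```

```text
pos [ 0.4288 -0.2431  0.534 ] jawyaw 97.34 turn 0.04 shift now [ 18.71 -12.96   0.1 ] F [ 1.1 -0.5  0.1] op -0.0 t 26.6
 after turn shift [ 18.71 -12.96   0.11] x axis [ 0.0013 -0.     -1.    ]
side knob (np.int64(79), np.float64(0.17315574426831712)) panel (np.int64(225), np.float64(0.08509530372926144)) platform edge (np.int64(6), np.float64(0.05145971542745754)) pawl (np.int64(14), np.float64(0.11422874996891506))
top knob (np.int64(84), np.float64(0.17454401584498808)) panel (np.int64(415), np.float64(0.08604282924548964)) platform edge (np.int64(7), np.float64(0.052858028058851085)) pawl (np.int64(46), np.float64(0.11546252768835288))
```

View pics/side14.png

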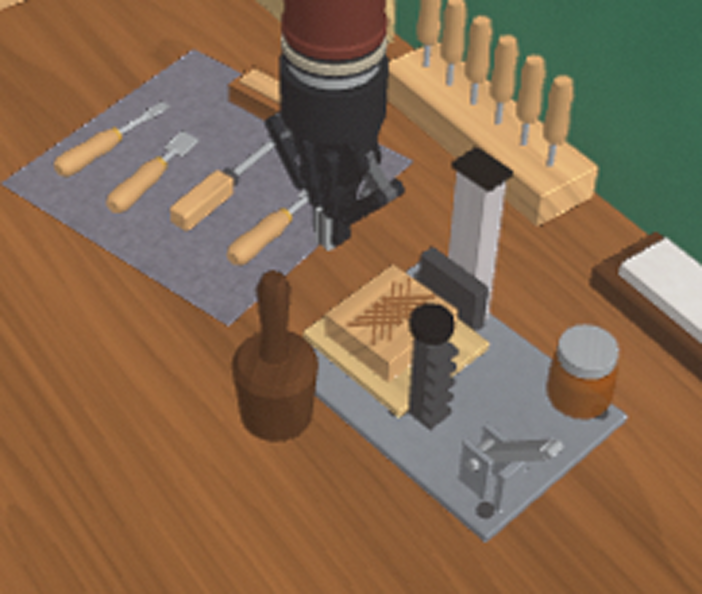

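View pics/top14.png

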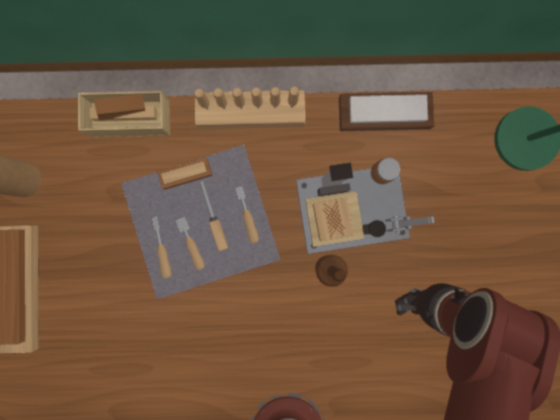

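```bash
python3 - <<'E'
from h import *
a=load("top0")["img"];b=load("top14")["img"];d=cv2.absdiff(a,b).max(2)
for n,(x0,x1,y0,y1) in dict(gouges_left=(140,203,210,285),rod=(195,232,175,255),gouge_r=(233,262,182,246),moulding=(155,214,155,192),mallet=(312,352,250,290),jar=(374,404,155,186)).items():print(n,(d[y0:y1,x0:x1]>30).sum())
from bench import robot
print(robot.sign_off())
E
```

```text
gouges_left 0
rod 41
gouge_r 0
moulding 0
mallet 0
jar 0
the job is handed in; nothing more can be done
None
```

The job is handed in at about 26.6 s of the 72 s allowed. The pawl is over on its stop, the lift is fully down with the panel still on the platform, and the rod is back on the mat.

- **Pawl:** I gripped the rod's handle, slid the rod under the pawl from the robot side and swept it up and over in an arc. The pictures show the pawl lying over, clear of the rack. Only the rod touched it.
- **Rod:** It lies about 4–5 mm back from where it started. Setting it down pressed the mat with about 16 N before I backed off and let go.
- **Lift:** I pressed the knob with closed fingertips at about 9–10 N. At the stop the force rose to 17.8 N with no further movement.
- **Last checks:** Both cameras agree to within about 1.5 mm. The knob top is at about 0.174 m, against 0.174 expected, and the platform is at about 0.052 m, against 0.052 expected. The panel top is at about 0.085 m, so it is still flat on the platform.
- **Surroundings:** Comparing the first and last top pictures shows no change at the gouges, moulding, mallet or jar. Only the rod's small shift shows, and no check failed or disagreed.

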